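# Make up a castor kit and a levelling-foot kit

### The arm

A 6-joint arm with a two-finger parallel gripper is mounted at the origin on the work surface. World frame = base frame: x ahead of the robot, y to its left, z up, the work surface at z = 0. Lengths are in m, angles in rad, forces in N, time in s.
With the tool pointing down it reaches from about 0.3 to 0.825 m from the base axis. Payload 5.4 kg.
Tool frame: the origin (TCP) lies midway between the tips of the shut fingers; the grasp point (between the pads) lies 19 mm behind it; z points along the fingers, y is the line along which they close (so a half turn about z gives the same grasp; the last joint's range is limited). The gripper opens to 92 mm and grips with 3 to 60 N. Pads are 20 mm wide; open, the fingers measure 128 mm over their backs; the gripper's body (75 mm by 189 mm) begins 69 mm behind the grasp point.
Start: joints at [-1.456, 0.158, 1.597, -0, 1.386, -0.21], TCP at [0.183, -0.545, 0.215] pointing down, gripper open.
Joint ranges: [-2.91, 2.91], [-0.94, 2.29], [0.18, 2.7], [-1.29, 4.43], [0.17, 2.64], [-3, 3]. Speed limits (rad/s): [2.57, 2.57, 3.14, 3.14, 3.14, 3.14].

### API

Orientations are given as a unit quaternion [x, y, z, w].
In Python, from rig import r, cams, ticket gives the robot as it stands.
- The arm moves only by the shell command python3 -m inch 'ROWS' [FORCE]. ROWS is a JSON object of lists of equal length, an entry for each row: "linear": the shift along the tool's x, y, z normalised to -1 to 1, where 1 is 0.06 m, a list of three; "roll": the turn about the tool's z normalised to -1 to 1, where 1 is 10 degrees; "claw": the gripper command: -1 is fully open, 1 is shut, values between are in proportion. A call has 1 to 5 rows; each row shifts and turns the commanded pose from where the row before left it, along the tool's axes as they then stand; what a row does not reach is not made up. A row lasts 1/8 s, in which the tool goes at most 62.5 mm and 10.7 degrees, less where a joint would pass 70% of its speed; a pose out of reach is approached as far as the arm can. A call with a number of a shift or a turn outside -1 to 1 is refused whole. A call with a gripper value outside its range is refused whole. The fingers move at their own pace and stop on an object; FORCE is the grip in N (left out, the last holds). Time passes only in rows, so rows that do not move let the fingers close. It gives the time, the measured TCP pose, the force, the opening and the grip force at its end, in the units of the state.
- r.get_obs(): the state, without advancing time (a new reading comes with each control period).
- cams.capture(name): name is "scene" or "top" or "wrist"; returns the picture (480x640x3 uint8, red, green, blue); there is no depth.
- cams.camera_model(name): a dict with "K" (3x3 intrinsics, pixels), "R" (3x3) and "t" (3): a world point X has camera coordinates R X + t. Camera axes: x right, y down, z forward; pixel columns grow to the right and rows downward; lengths in m; the calibration is good to about 2 mm. A picture is of the moment at which its call begins: read the wrist's pose just before it. camera_model takes no time and is no camera call; for the wrist camera it gives the pose at the moment of the call.
- ticket.hand_in(): hands the job in; it is judged then, once.
Trained networks look in the newest picture that a camera, given by its name, has taken for a name from the list of things; names that differ only in an ending like _2 or _b are one class to them, and where a whole thing is asked for, a point or a joint stands for the part that bears it (a point fixed in the world has none). Each returns a list of dicts, best first, with "conf" (0 to 1); they miss things now and then, are a little off and sometimes report something else, mostly with a low value. They report only what shows in the picture. A call takes as long as a camera call. They do not tell look-alikes from the thing itself.
- cams.search_frame(camera, name): "centre" ([x, y, z] in m, in the coordinates of the camera as it stood for that picture, good to about 4 mm: the middle of the surface that is visible of it).
- cams.masks_of(camera, name): "mask" (480x640 bool, what is visible of it).
The state is a dict: "clock": time; "joints": joint angles; "joint_vel": joint speeds; "joint_efforts": joint torques, N m; "position": TCP position; "ee_rot": TCP orientation; "contact_force": force on the tool from outside, world axes, zero at the start; "wrist_torque": the same for the moment, N m; "width": finger opening in m; "gripper_force": force on a finger pad.
Only numpy, scipy, OpenCV 4.12 (cv2) and the standard library are available. Lean on these libraries where they do the work, as an engineer would, in place of code of your own. Each camera call takes 0.05 s, during which the arm holds its last target. There are 200 camera calls.

### The job

Make up two leg kits in the compartment trays: the drilled wooden block and the castor with the yellow wheel go in the blue tray, the levelling foot and the grey tube insert in the red tray, one part to a compartment, each set flat on the tray's floor the same way up as it is now. The block is still held in the drilling jig: throw the toggle clamp's red handle right back to release it before you take the block out, and leave the clamp open. The castor with the black wheel is not wanted, so leave it where it is.

Things in the scene. Friction and masses are not known exactly. Their poses are not given: they have to be found in the camera images.
- block_center (a point): drilled block of pale wood, 60 (x) x 40 (y) x 38 (z) mm, about 75 g, four small dark holes in its top; it starts on the board of the jig under the clamp, its x along the jig's x. Take it across its 40 mm width (y). Site: its centre.
- castor_yellow_center (a point): YELLOW-wheeled castor, upside down on its steel plate, wheel up: plate 55 (x) x 42 (y) x 3 mm; two fork cheeks 26 mm wide (x), 30 mm across their outer faces (y), up to 43 mm; between them a 40 mm wheel, axle along y at 36 mm; 56 mm tall, about 140 g. Pinch it across the cheeks, along y. Site: on its upright axis, half-way up (28 mm above its underside).
- castor_black_center (a point): BLACK-wheeled castor, upside down on its steel plate, wheel up: plate 55 (x) x 42 (y) x 3 mm; two fork cheeks 26 mm wide (x), 30 mm across their outer faces (y), up to 43 mm; between them a 40 mm wheel, axle along y at 36 mm; 56 mm tall, about 140 g. Pinch it across the cheeks, along y. Site: on its upright axis, half-way up (28 mm above its underside).
- foot_center (a point): levelling foot standing on the bench: round black base 44 mm across, 6 mm high at its rim and 13 mm at the middle, a steel nut 16 mm across above it up to 22 mm, and an upright threaded steel stud 10 mm thick from there to 75 mm; about 70 g. Pinch the stud. Site: on the axis, half-way up (37.5 mm above its underside).
- insert_center (a point): grey plastic tube insert (square ribbed plug with a brass-rimmed thread in its top): a flange 42 x 42 x 5 mm at the bottom, above it a ribbed body 36 x 36 mm up to 38 mm; about 45 g. Site: on the axis, half-way up (19 mm above its underside).
- tray_blue: BLUE compartment tray, open box 168 x 108 x 28 mm, loose (0.5 kg); walls, floor and divider 4 mm thick. The divider crosses the middle (x = 0, as high as the walls) and leaves two compartments 78 mm (x) by 100 mm (y), centred at x = -41 and +41 mm, y = 0; their floor is 4 mm above the origin. Origin: centre of the underside; x along the long side.
- tray_red: RED compartment tray, open box 168 x 108 x 28 mm, loose (0.5 kg); walls, floor and divider 4 mm thick. The divider crosses the middle (x = 0, as high as the walls) and leaves two compartments 78 mm (x) by 100 mm (y), centred at x = -41 and +41 mm, y = 0; their floor is 4 mm above the origin. Origin: centre of the underside; x along the long side.
- jig: drilling jig, fixed: dark board 168 (x) x 108 (y) x 18 mm, origin under its centre. Block's place: x = 29.5 mm, y = 0 on the board; beyond it (x = 60 mm on) a fence 16 mm high, at its -y side two pins 6 mm high. Steel toggle clamp in the plane y = 0: handle pivot at x = -62, z = 68 mm, axis along y; its arm presses the block at x = 15 mm and, open, stands upright at about x = -30 mm, up to 120 mm high.
- clamp (a joint): angle of the toggle clamp's handle: 0 = closed (handle upright, block held, linkage locked over centre), 1.19 rad = fully open, at its stop. The handle swings back towards the jig's -x, away from the block. A push of 1 to 3 N at the grip takes it over centre; the arm begins to rise at about 0.15 rad, and from about 0.8 rad on the handle falls open by itself.
- clamp_grip (a point): centre of the handle's red grip, 62 mm from the handle's pivot: a bar 48 mm long (along the handle), 13 mm wide (along the jig's y), 16 mm thick. Closed, it stands upright, its top 154 mm above the bench; its z points along the handle, away from the pivot. It can be pinched from above across the jig's y and led back and down along its arc, turning between the fingers, or pushed.
There are look-alikes about, which are no part of the job. What is shaped like the part that bears foot_center but orange or purple is not meant.

How it is judged:
On the way:
1. the clamp is thrown open while the block still lies in the jig (value of joint clamp above 0.9 rad and x of block_center in the frame of jig between 0.017 and 0.042 m and y of block_center in the frame of jig between -0.012 and 0.012 m and z of block_center in the frame of jig between 0.025 and 0.047 m), for 0.1 s.
At the end, for the whole second after the job is handed in: Each part on the floor of its own compartment of its tray (15 mm or more to one side of the divider, within 75/45 mm of the middle in x/y, height within 7 mm, tilt under 0.17 rad), at rest; trays level; clamp past 0.9 rad; black castor within 15 mm of its start (x of block_center in the frame of tray_blue between -0.075 and 0.075 m and y of block_center in the frame of tray_blue between -0.045 and 0.045 m and z of block_center in the frame of tray_blue between 0.016 and 0.03 m and angle between each of block_center, castor_yellow_center, foot_center, insert_center's own z axis and vertical below 0.17 rad and linear speed of each of block, castor_yellow, foot, insert below 0.02 m/s and angular speed of each of block, castor_yellow, foot, insert below 0.2 rad/s and x of castor_yellow_center in the frame of tray_blue between -0.075 and 0.075 m and y of castor_yellow_center in the frame of tray_blue between -0.045 and 0.045 m and z of castor_yellow_center in the frame of tray_blue between 0.025 and 0.039 m and ((x of block_center in the frame of tray_blue above 0.015 m and x of castor_yellow_center in the frame of tray_blue below -0.015 m) or (x of block_center in the frame of tray_blue below -0.015 m and x of castor_yellow_center in the frame of tray_blue above 0.015 m)) and x of foot_center in the frame of tray_red between -0.075 and 0.075 m and y of foot_center in the frame of tray_red between -0.045 and 0.045 m and z of foot_center in the frame of tray_red between 0.0345 and 0.0485 m and x of insert_center in the frame of tray_red between -0.075 and 0.075 m and y of insert_center in the frame of tray_red between -0.045 and 0.045 m and z of insert_center in the frame of tray_red between 0.016 and 0.03 m and ((x of foot_center in the frame of tray_red above 0.015 m and x of insert_center in the frame of tray_red below -0.015 m) or (x of foot_center in the frame of tray_red below -0.015 m and x of insert_center in the frame of tray_red above 0.015 m)) and value of joint clamp above 0.9 rad and distance of castor_black_center from where it was at the start of the episode below 0.015 m and angle between each of tray_blue, tray_red's own z axis and vertical below 0.05 rad); the robot touches nothing.
It fails at once if the castor with the black wheel is moved by more than 15 mm (distance of castor_black_center from where it was at the start of the episode above 0.015 m).
It also fails if it takes over 120 s, if anything falls off the work surface, if the arm or the gripper's body presses on something with over 40 N, if the wrist force passes 120 N, or if a joint passes its speed limit or range.

## Working session

There is one attempt and no reset: what is moved stays moved. The work goes in short steps, Python scripts to look and compute and a shell command to move; the robot and the scene stay as the last step left them, time stands still between calls to the robot, and variables do not carry over. Pictures are saved under pics/ and viewed, at most 16 in all, crops included, and the job is handed in when it is done.

```bash
mkdir -p pics; ls
python3 - <<'E'
from rig import r,cams,ticket
import cv2
for n in("scene","top"):
    im=cams.capture(n); cv2.imwrite(f"pics/{n}0.png",im[:,:,::-1])
    m=cams.camera_model(n); print(n,m)
o=r.get_obs();print(o)
E
```

```text
pics
scene {'K': array([[448.29497285,   0.        , 324.18503158],
       [  0.        , 448.29497285, 238.38662176],
       [  0.        ,   0.        ,   1.        ]]), 'R': array([[-0.85030012,  0.52568998,  0.02529338],
       [ 0.27798406,  0.48940716, -0.82656246],
       [-0.44689436, -0.69579499, -0.5622764 ]]), 't': array([ 0.42219584, -0.03022533,  1.03465298])}
top {'K': array([[483.36648102,   0.        , 315.99133907],
       [  0.        , 483.36648102, 241.05421209],
       [  0.        ,   0.        ,   1.        ]]), 'R': array([[-0.00861444, -0.99991467,  0.00982084],
       [-0.98591062,  0.00685227, -0.16713257],
       [ 0.16705101, -0.01112222, -0.98588552]]), 't': array([0.00262927, 0.51988331, 0.87278388])}
{'clock': 0.1, 'joints': array([-1.45610516e+00,  1.59012587e-01,  1.59808108e+00,  2.76654068e-05,
        1.38619639e+00, -2.10096562e-01]), 'joint_vel': array([-0.00016322, -0.00198578, -0.0029595 ,  0.00064468, -0.00156756,
       -0.00040448]), 'joint_efforts': array([-1.40247067e-05, -3.86505497e+01, -3.22959316e+01,  7.03765545e-02,
        3.40077176e-02, -4.87030150e-05]), 'position': array([ 0.18341223, -0.54437739,  0.21371509]), 'ee_rot': array([ 9.86843126e-01,  1.61678462e-01,  5.40499693e-05, -8.47085960e-04]), 'contact_force': array([ 0.41065254, -0.76520729,  0.31037884]), 'wrist_torque': array([ 0.03192576, -0.00371358,  0.01629188]), 'gripper_force': 0.0, 'width': 0.09167604460943433}
```

View pics/top0.png

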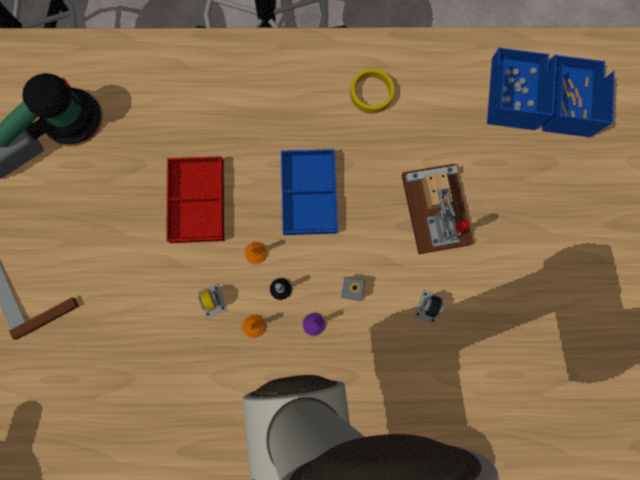

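View pics/scene0.png

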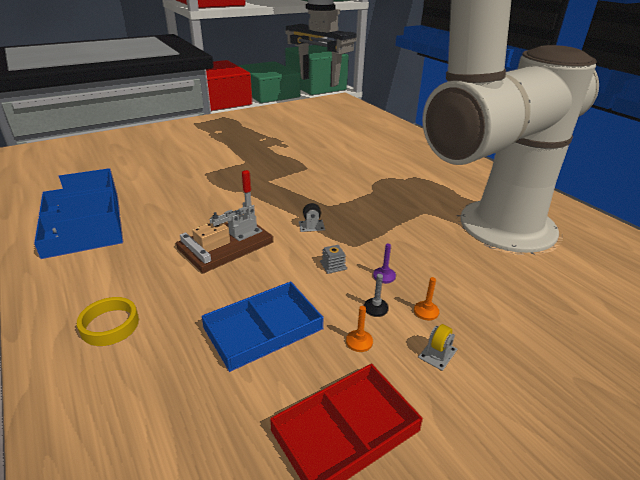

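```bash
cat > h.py <<'E'
from rig import r,cams,ticket
import numpy as np, cv2
from scipy.spatial.transform import Rotation as Ro
def find(cam,name):
    m=cams.camera_model(cam); out=[]
    for d in cams.search_frame(cam,name):
        c=np.array(d['centre']); w=m['R'].T@(c-m['t']); p=m['K']@c
        out.append((round(d['conf'],2),w.round(4),(p[:2]/p[2]).round()))
    return out
def ray(cam,uv,z,m=None):
    "world points at height z under pixels uv"
    m=m or cams.camera_model(cam); uv=np.atleast_2d(uv).astype(float)
    d=np.c_[uv,np.ones(len(uv))]@np.linalg.inv(m['K']).T@m['R']; o=-m['R'].T@m['t']
    return o+d*((z-o[2])/d[:,2])[:,None]
def proj(cam,X,m=None):
    m=m or cams.camera_model(cam); p=(np.atleast_2d(X)@m['R'].T+m['t'])@m['K'].T
    return p[:,:2]/p[:,2:]
E
python3 - <<'E'
from h import *
for c in("top","scene"):
    cams.capture(c)
    for n in "block_center castor_yellow_center castor_black_center foot_center insert_center tray_blue tray_red jig clamp_grip".split():
        print(c,n)
        for f in find(c,n)[:4]: print("   ",*f)
E
```

```text
top block_center
    0.69 [ 0.6235 -0.2286  0.0569] [435. 186.]
top castor_yellow_center
    0.89 [0.4059 0.1962 0.0301] [211. 303.]
top castor_black_center
    0.76 [ 0.3951 -0.2146  0.0332] [430. 307.]
    0.71 [0.6216 0.0136 0.0023] [308. 195.]
top foot_center
    0.96 [0.362  0.1199 0.0082] [253. 326.]
    0.71 [0.4991 0.1166 0.0074] [256. 255.]
    0.62 [0.431  0.065  0.0115] [282. 290.]
    0.55 [0.3683 0.0057 0.0063] [313. 322.]
top insert_center
    0.82 [ 0.4242 -0.0683  0.0349] [352. 292.]
top tray_blue
    0.78 [0.6217 0.0133 0.0035] [308. 195.]
    0.68 [0.4055 0.1954 0.0296] [212. 303.]
top tray_red
    0.78 [0.6089 0.2433 0.0008] [194. 202.]
top jig
    0.8 [ 0.5681 -0.2396  0.0166] [436. 218.]
top clamp_grip
    0.5 [ 0.5298 -0.2457  0.0919] [451. 230.]
scene block_center
    0.93 [ 0.6229 -0.223   0.0502] [211. 234.]
    0.57 [0.6139 0.2383 0.0046] [344. 430.]
scene castor_yellow_center
    0.9 [0.4199 0.2102 0.0222] [439. 350.]
scene castor_black_center
    0.93 [ 0.4043 -0.2071  0.0247] [311. 220.]
scene foot_center
    0.97 [0.5037 0.1234 0.0124] [361. 338.]
    0.63 [0.3665 0.1244 0.0171] [426. 307.]
    0.63 [0.366  0.0089 0.0109] [385. 273.]
    0.57 [0.4332 0.0731 0.0146] [377. 304.]
scene insert_center
    0.9 [ 0.438  -0.0606  0.0278] [334. 259.]
scene tray_blue
    0.79 [0.6228 0.0113 0.0038] [263. 326.]
scene tray_red
    0.89 [0.6118 0.2364 0.0021] [344. 429.]
scene jig
    0.88 [ 0.5722 -0.2297  0.0222] [235. 237.]
scene clamp_grip
    0.93 [ 0.5315 -0.2426  0.1045] [248. 195.]
    0.47 [ 0.438  -0.0605  0.0292] [334. 258.]
```

The top view shows the red tray (195,200), blue tray (309,192), jig (437,208) with the red grip at (462,226), yellow castor (211,300), black-based foot (281,289), insert (353,288) and black castor (431,305). The scene view agrees. The orange and purple feet and the far blue bins are distractors.

Run:
```python
from h import *
im=cams.capture("top")
for n,z in (("tray_blue",.028),("tray_red",.028),("jig",.018),("block_center",.056),("castor_yellow_center",.003),("castor_black_center",.003),("insert_center",.038)):
    ms=cams.masks_of("top",n)
    for d in ms[:2]:
        k=d['mask'].astype(np.uint8); c,_=cv2.findContours(k,0,1); c=max(c,key=cv2.contourArea)[:,0]
        P=ray("top",c,z)[:,:2].astype(np.float32); (x,y),(w,h),a=cv2.minAreaRect(P*1000)
        print(n,round(d['conf'],2),round(x),round(y),round(w),round(h),round(a,1))
g=cv2.cvtColor(im,cv2.COLOR_RGB2BGR)
A=cv2.resize(g[265:335,185:285],(800,560),interpolation=cv2.INTER_CUBIC)
B=cv2.resize(g[155:330,330:480],(514,600),interpolation=cv2.INTER_CUBIC)
cv2.imwrite("pics/A.png",A);cv2.imwrite("pics/B.png",B)
```

```text
tray_blue 0.69 621 13 173 108 1.5
tray_red 0.91 607 235 172 112 1.8
jig 0.84 589 -240 170 117 10.1
jig 0.46 557 -278 34 41 28.3
block_center 0.71 614 -231 66 50 10.0
block_center 0.69 393 -207 44 54 67.5
castor_yellow_center 0.69 410 203 56 46 21.4
castor_black_center 0.92 395 -221 46 54 66.1
insert_center 0.75 429 -69 41 38 80.1
```

View pics/B.png

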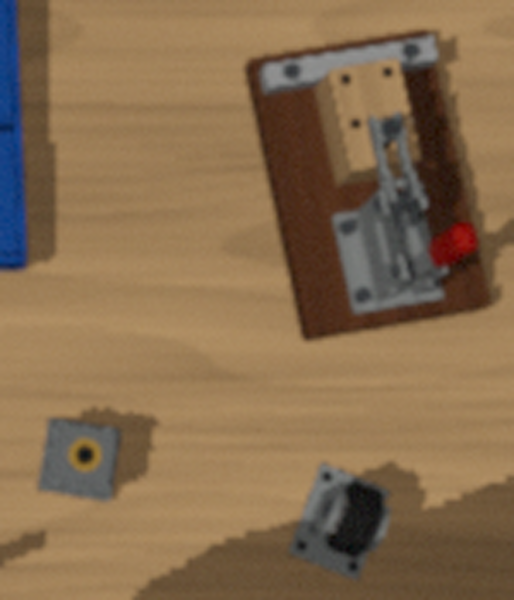

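```bash
cat >> h.py <<'E'
def yaw():
    x=Ro.from_quat(r.get_obs()['ee_rot']).apply([1,0,0]); return np.degrees(np.arctan2(x[1],x[0]))
def plan(p0,p1,psi):
    "total shift in row units (60 mm) from p0 to p1 with tool yaw psi (deg), tool down"
    d=np.subtract(p1,p0)/.06; a=np.radians(psi); c,s=np.cos(a),np.sin(a)
    return np.round([c*d[0]+s*d[1],s*d[0]-c*d[1],-d[2]],2)
def loc(o,psi,x,y,z=0):
    a=np.radians(psi); return np.array([o[0]+np.cos(a)*x-np.sin(a)*y,o[1]+np.sin(a)*x+np.cos(a)*y,o[2]+z])
def snap(n):
    m=cams.camera_model("wrist"); im=cams.capture("wrist"); cv2.imwrite(f"pics/{n}.png",im[:,:,::-1]); return m,im
E
python3 - <<'E'
from h import *
p=r.get_obs()['position'];print(p,yaw())
m=cams.camera_model("wrist");print("cam rel", -m['R'].T@m['t']-p, m['R'])
t=loc([.589,-.24,0],10,-35,0,.26)if 0 else loc([.589,-.24,0],10,-.10,0,.29)
print(t,plan(p,t,10))
E
```

```text
[ 0.18345279 -0.54494483  0.21462493] 18.60980175374257
cam rel [0.07682885 0.02539304 0.17077316] [[ 3.18981620e-01 -9.47760883e-01  1.89115911e-04]
 [-9.08664671e-01 -3.05766534e-01  2.84315569e-01]
 [-2.69405350e-01 -9.08632838e-02 -9.58730734e-01]]
[ 0.49051922 -0.25736482  0.29      ] [ 5.87 -3.83 -1.26]
```

```bash
python3 -m inch '{"linear":[[0,0,-0.6],[0,0,-0.66],[0.9,-0.4,0],[0.9,-0.45,0],[0.9,-0.45,0]],"roll":[0.86,0,0,0,0],"claw":[1,1,1,1,1]}' 20 | tail -3; python3 -m inch '{"linear":[[0.9,-0.45,0],[0.9,-0.45,0],[0.9,-0.45,0],[0.9,-0.45,0],[0.9,-0.45,0]],"roll":[0,0,0,0,0],"claw":[1,1,1,1,1]}'|tail -3; python3 -m inch '{"linear":[[0.67,-0.3,0],[0,0,0],[0,0,0]],"roll":[0,0,0],"claw":[1,1,1]}'|tail -3
python3 - <<'E'
from h import *
print(r.get_obs()['position'],yaw())
snap("w1")
for n in("jig","clamp_grip","block_center"): print(n,find("wrist",n)[:2])
for n,z in (("jig",.018),):
    for d in cams.masks_of("wrist",n)[:1]:
        k=d['mask'].astype(np.uint8); c,_=cv2.findContours(k,0,1); c=max(c,key=cv2.contourArea)[:,0]
        P=ray("wrist",c,z)[:,:2].astype(np.float32); print(cv2.minAreaRect(P*1000))
E
```

```text
contact_force: [-0.2, -0.7, -0.5]
width: 0.0438
gripper_force: 0.0
contact_force: [0.0, -0.8, 0.1]
width: 0.0004
gripper_force: 0.0
contact_force: [0.1, 0.6, -0.6]
width: 0.0005
gripper_force: 0.0
[ 0.60783451 -0.23581619  0.29003111] 9.99920293770204
jig [(0.93, array([ 0.5903, -0.2425,  0.0213]), array([319., 212.]))]
clamp_grip [(0.71, array([ 0.5512, -0.2548,  0.0765]), array([324., 262.]))]
block_center [(0.77, array([ 0.6299, -0.2413,  0.0597]), array([325., 183.])), (0.72, array([ 0.4428, -0.0767,  0.0342]), array([162., 309.]))]
((589.6714477539062, -243.6467742919922), (171.3152313232422, 109.94515991210938), 8.882150650024414)
```

View pics/w1.png

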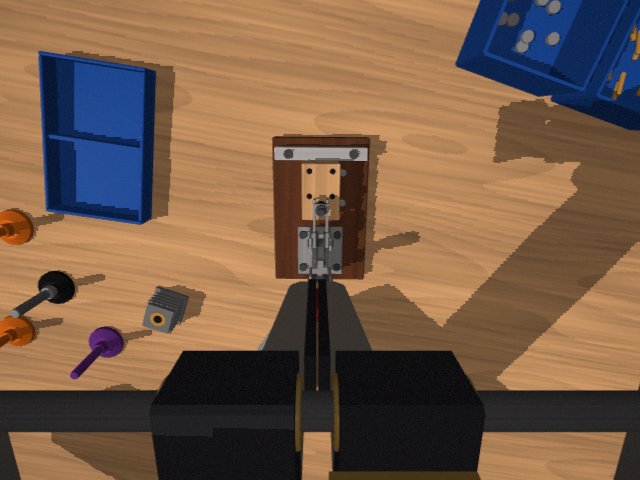

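The wrist view shows the jig upright at (321,208), block top at (321,180), linkage at (320,250); the grip is hidden behind the fingers. Jig is at about (0.5895, -0.243), yaw 9°.

Run:
```python
from h import *
p=r.get_obs()['position'];J=[.5895,-.243,0]
t=loc(J,9,-.026,0,.118); print(t,plan(p,t,10))
t2=loc(J,9,-.115,0,.105);print(plan(t,t2,10))
```

```text
[ 0.5638201 -0.2470673  0.118    ] [-0.75  0.05  2.87]
[-1.48 -0.03  0.22]
```

```bash
python3 -m inch '{"linear":[[-0.75,0.05,0.6],[0,0,0.8],[0,0,0.8],[0,0,0.67],[0,0,0]],"roll":[0,0,0,0,0],"claw":[1,1,1,1,1]}'; python3 -m inch '{"linear":[[-0.2,0,0],[-0.2,0,0],[-0.2,0,0],[-0.2,0,0],[-0.2,0,0.05]],"roll":[0,0,0,0,0],"claw":[1,1,1,1,1]}'
python3 - <<'E'
from h import *
im=cams.capture("scene");cv2.imwrite("pics/s1.png",cv2.resize(im[130:290,150:350],(750,600))[:,:,::-1])
E
```

```text
clock: 4.0
position: [0.5617, -0.245, 0.1145]
ee_rot: [0.996, 0.087, -0.003, -0.002]
contact_force: [-0.2, 0.1, 0.7]
width: 0.0006
gripper_force: 0.0
clock: 4.62
position: [0.5048, -0.2568, 0.1153]
ee_rot: [0.996, 0.087, 0.0, 0.0]
contact_force: [1.6, 0.2, -0.2]
width: 0.0006
gripper_force: 0.5
```

View pics/s1.png

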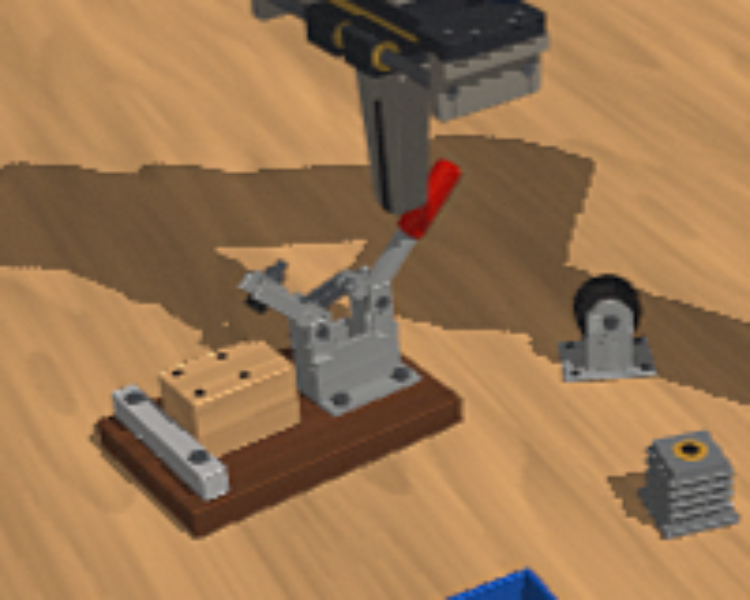

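The fingers (400,190) push the red handle, now tilted about 0.5 rad; the arm (270,285) is rising. Continue.

```bash
python3 -m inch '{"linear":[[-0.25,0,0.05],[-0.25,0,0.05],[-0.25,0,0.05],[-0.2,0,0.05],[-0.2,0,0]],"roll":[0,0,0,0,0],"claw":[1,1,1,1,1]}'; python3 -m inch '{"linear":[[0,0,0],[0,0,0],[0,0,0],[0,0,0]],"roll":[0,0,0,0],"claw":[1,1,1,1]}'
python3 - <<'E'
from h import *
im=cams.capture("scene");cv2.imwrite("pics/s2.png",cv2.resize(im[130:290,150:350],(750,600))[:,:,::-1])
E
```

```text
clock: 5.3
position: [0.4398, -0.2705, 0.1061]
ee_rot: [0.996, 0.087, 0.004, 0.003]
contact_force: [-0.1, 0.5, -0.2]
width: 0.0005
gripper_force: 0.0
clock: 5.8
position: [0.4374, -0.2683, 0.1026]
ee_rot: [0.996, 0.087, -0.0, -0.0]
contact_force: [-0.3, 0.2, -0.1]
width: 0.0008
gripper_force: 0.0
```

View pics/s2.png

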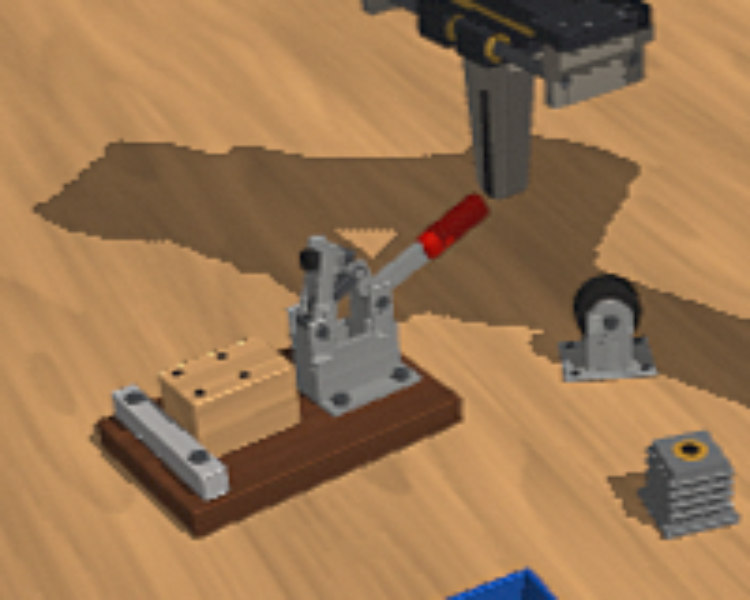

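The clamp is fully open (handle at (455,225), arm upright at (318,270)) and the block is still in place. Now the block.

```bash
python3 -m inch '{"linear":[[0,0,-0.9],[0,0,-0.9],[0.85,0,0],[0.85,0,0],[0.85,0,0]],"roll":[0.1,0,0,0,0],"claw":[1,-1,-1,-1,-1]}' 20|head -2
python3 - <<'E'
from h import *
p=r.get_obs()['position'];J=[.5895,-.243,0]
t=loc(J,9,.033,0,.034); print(p,yaw(),t,plan(p,t,9))
print(find("wrist","block_center")if cams.capture("wrist") is not None else 0)
E
```

```text
clock: 6.48
position: [0.5902, -0.2443, 0.2111]
[ 0.59020241 -0.24427725  0.21105754] 9.00825502159271 [ 0.62209372 -0.23783766  0.034     ] [ 0.54 -0.02  2.95]
[(0.94, array([ 0.6295, -0.2372,  0.0575]), array([317., 181.]))]
```

```bash
python3 -m inch '{"linear":[[0.58,-0.02,0],[0,0,0.8],[0,0,0.8],[0,0,0.8],[0,0,0.55]],"roll":[0,0,0,0,0],"claw":[-1,-1,-1,-1,-1]}' ; python3 -m inch '{"linear":[[0,0,0],[0,0,0],[0,0,0],[0,0,0],[0,0,0]],"roll":[0,0,0,0,0],"claw":[-1,1,1,1,1]}' 25; python3 -m inch '{"linear":[[0,0,-0.3],[0,0,-0.5],[0,0,-0.5],[0,0,-0.6]],"roll":[0,0,0,0],"claw":[1,1,1,1]}'
python3 - <<'E'
from h import *
cams.capture("top")
p=r.get_obs()['position']
for n,z in (("tray_blue",.028),("tray_red",.028)):
    d=cams.masks_of("top",n)[0]; k=d['mask'].astype(np.uint8); c,_=cv2.findContours(k,0,1); c=max(c,key=cv2.contourArea)[:,0]
    P=ray("top",c,.028)[:,:2].astype(np.float32); print(n,d['conf'],cv2.minAreaRect(P*1000))
print(p,yaw())
for x in(.041,-.041):
    t=loc([.622,.013,.039+.034-.0],1.5,x,0); print(t,plan(p,t,2))
E
```

```text
clock: 7.2
position: [0.621, -0.2374, 0.0312]
ee_rot: [0.997, 0.079, -0.002, -0.001]
contact_force: [-0.6, -0.1, 0.4]
width: 0.0915
gripper_force: 0.0
clock: 7.82
position: [0.6232, -0.2382, 0.0348]
ee_rot: [0.997, 0.079, 0.0, 0.0]
contact_force: [0.4, -0.7, 0.3]
width: 0.0541
gripper_force: 0.0
clock: 8.32
position: [0.6227, -0.2379, 0.15]
ee_rot: [0.997, 0.079, 0.0, 0.0]
contact_force: [0.7, 0.2, -0.5]
width: 0.014
gripper_force: 0.0
tray_blue 0.94 ((622.1226196289062, 13.394039154052734), (175.1244354248047, 108.01588439941406), 1.2574963569641113)
tray_red 0.67 ((607.748291015625, 233.6722412109375), (173.39321899414062, 113.46785736083984), 2.46663236618042)
[ 0.62569319 -0.23955986  0.15667918] 9.013282183440166
[0.66298595 0.01407325 0.073     ] [ 0.77 -4.2   1.39]
[0.58101405 0.01192675 0.073     ] [-0.6  -4.21  1.39]
```

I lifted before the fingers had closed. Reopen, check the block, and retry.

```bash
python3 -m inch '{"linear":[[0,0,-0.4],[0,0,0],[0,0,0],[0,0,0],[0,0,0]],"roll":[0,0,0,0,0],"claw":[-1,-1,-1,-1,-1]}' |head -2;python3 -m inch '{"linear":[[0,0,0],[0,0,0],[0,0,0]],"roll":[0,0,0],"claw":[-1,-1,-1]}'
python3 - <<'E'
from h import *
snap("w2");print(find("wrist","block_center"))
cams.capture("top");print(find("top","block_center"))
E
```

```text
clock: 9.1
position: [0.6224, -0.2377, 0.171]
clock: 9.48
position: [0.6228, -0.238, 0.172]
ee_rot: [0.997, 0.079, 0.0, 0.0]
contact_force: [-0.4, 0.9, -0.1]
width: 0.0798
gripper_force: 0.0
[(0.62, array([ 0.6257, -0.2387,  0.0574]), array([318., 230.]))]
[(0.62, array([ 0.6345, -0.2158,  0.0542]), array([427., 181.]))]
```

View pics/w2.png

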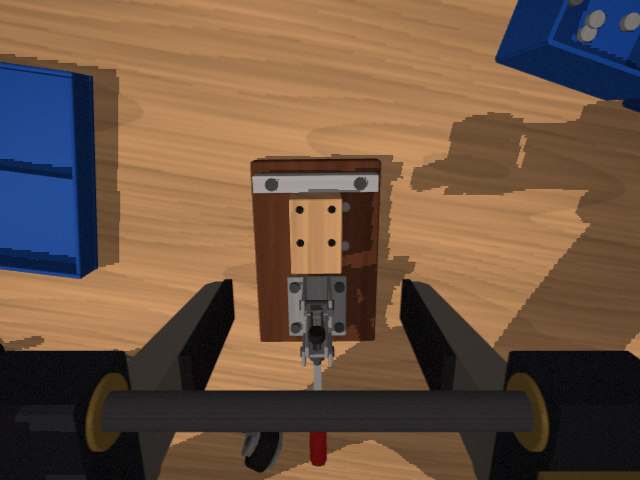

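Block is undisturbed in its seat (top holes at (300-332, 209-243)), clamp open. Retry with a longer close.

```bash
python3 -m inch '{"linear":[[0,0,0.8],[0,0,0.8],[0,0,0.7],[0,0,0],[0,0,0]],"roll":[0,0,0,0,0],"claw":[-0.4,-0.4,-0.4,1,1]}' 25|sed -n '2p;5,6p'; python3 -m inch '{"linear":[[0,0,0],[0,0,0],[0,0,0],[0,0,0],[0,0,0]],"roll":[0,0,0,0,0],"claw":[1,1,1,1,1]}'; python3 -m inch '{"linear":[[0,0,0],[0,0,0]],"roll":[0,0],"claw":[1,1]}'
```

```text
position: [0.624, -0.2387, 0.0361]
width: 0.0463
gripper_force: 0.0
clock: 10.92
position: [0.6243, -0.2378, 0.037]
ee_rot: [0.997, 0.079, 0.002, 0.0]
contact_force: [-2.1, 5.0, 6.1]
width: 0.04
gripper_force: 25.0
clock: 11.18
position: [0.6243, -0.2378, 0.037]
ee_rot: [0.997, 0.079, 0.002, 0.0]
contact_force: [-2.2, 5.4, 6.9]
width: 0.0396
gripper_force: 25.0
```

```bash
python3 -m inch '{"linear":[[0,0,-0.3],[0,0,-0.7],[0,0,-0.8],[0,0,0],[0,0,0]],"roll":[0,0,0,0.75,0],"claw":[1,1,1,1,1]}' |sed -n '2p;5,6p'
python3 - <<'E'
from h import *
p=r.get_obs()['position'];t=loc([.622,.0135,.045],1.5,.041+.004,0); print(p,yaw(),t,plan(p,t,1.5))
E
```

```text
position: [0.6235, -0.2388, 0.1442]
width: 0.0398
gripper_force: 25.0
[ 0.62345674 -0.23882943  0.14422666] 1.570492141201926 [0.66698458 0.01467796 0.045     ] [ 0.84 -4.2   1.65]
```

```bash
python3 -m inch '{"linear":[[0.15,-0.8,0],[0.2,-0.9,0],[0.2,-0.9,0],[0.2,-0.9,0],[0.1,-0.7,0]],"roll":[0,0,0,0,0],"claw":[1,1,1,1,1]}' |sed -n '2p;5,6p';python3 -m inch '{"linear":[[0,0,0],[0,0,0.6],[0,0,0.6],[0,0,0.3]],"roll":[0,0,0,0],"claw":[1,1,1,1]}' |sed -n '2p;5,6p'
python3 - <<'E'
from h import *
m,im=snap("w3");p=r.get_obs()['position'];t=loc([.622,.0135,.025],1.5,.041+.004,0); print(p,yaw(),t,plan(p,t,1.5))
d=cams.masks_of("wrist","tray_blue")[0]; k=d['mask'].astype(np.uint8); c,_=cv2.findContours(k,0,1); c=max(c,key=cv2.contourArea)[:,0]
P=ray("wrist",c,.028,m)[:,:2]; print(P.min(0),P.max(0))
E
```

```text
position: [0.667, 0.0174, 0.1416]
width: 0.0399
gripper_force: 25.0
position: [0.6654, 0.0143, 0.0493]
width: 0.0396
gripper_force: 25.0
[0.6644605  0.01455464 0.04757427] 1.508903927251956 [0.66698458 0.01467796 0.025     ] [ 0.04 -0.    0.38]
[ 0.64131999 -0.04107133] [0.71460041 0.06791918]
```

View pics/w3.png

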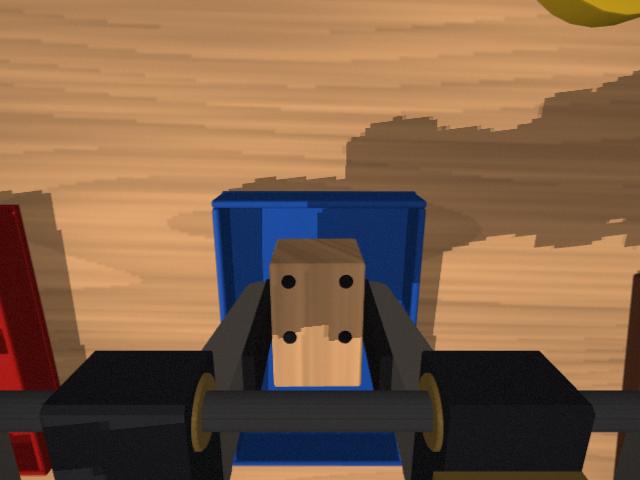

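The block hangs inside the far compartment of the blue tray (walls at columns 215-425, far wall row 197), clear on all sides. Lower it.

```bash
python3 -m inch '{"linear":[[0.07,0,0.1],[0,0,0.13],[0,0,0.1],[0,0,0.06],[0,0,0]],"roll":[0,0,0,0,0],"claw":[1,1,1,1,1]}' ; python3 -m inch '{"linear":[[0,0,0],[0,0,0]],"roll":[0,0],"claw":[1,1]}'
```

```text
clock: 13.65
position: [0.671, 0.0155, 0.0282]
ee_rot: [1.0, 0.013, -0.0, -0.0]
contact_force: [-1.5, 0.3, -0.8]
width: 0.0403
gripper_force: 25.0
clock: 13.9
position: [0.6716, 0.0154, 0.0289]
ee_rot: [1.0, 0.013, 0.0, 0.0]
contact_force: [-0.1, 0.6, -0.9]
width: 0.0398
gripper_force: 25.0
```

```bash
for i in 1; do python3 -m inch '{"linear":[[0,0,0.04],[0,0,0.03],[0,0,0],[0,0,0]],"roll":[0,0,0,0],"claw":[1,1,1,1]}'|sed -n '2p;4p'; python3 -m inch '{"linear":[[0,0,0.03],[0,0,0],[0,0,0]],"roll":[0,0,0],"claw":[1,1,1]}'|sed -n '2p;4p';  done
```

```text
position: [0.6713, 0.0154, 0.0244]
contact_force: [0.1, 0.6, -0.3]
position: [0.6716, 0.0154, 0.023]
contact_force: [-0.4, 0.1, 2.6]
```

```bash
python3 -m inch '{"linear":[[0,0,0],[0,0,0],[0,0,0],[0,0,0],[0,0,-0.4]],"roll":[0,0,0,0,0],"claw":[-0.1,-0.1,-0.1,-0.1,-0.1]}'; python3 -m inch '{"linear":[[0,0,-0.8],[0,0,-0.8],[0,0,-0.8],[-0.8,0,-0.8],[-0.8,-0.5,-0.6]],"roll":[0,0,0,0,0],"claw":[-0.1,-0.3,-0.3,-0.3,-0.3]}'
python3 - <<'E'
from h import *
p=r.get_obs()['position'];print(p,yaw())
# view yellow castor: camera 80mm ahead looking back
t=loc([.41,.202,.22],1.5,.02,0);print(plan(p,t,1.5))
E
```

```text
clock: 15.4
position: [0.6692, 0.0157, 0.0444]
ee_rot: [1.0, 0.013, -0.003, -0.0]
contact_force: [-0.8, 0.3, 0.2]
width: 0.0506
gripper_force: 0.0
clock: 16.02
position: [0.5814, 0.04, 0.2704]
ee_rot: [1.0, 0.012, 0.001, 0.0]
contact_force: [0.3, 0.2, 0.3]
width: 0.0596
gripper_force: 0.0
[0.58143758 0.03996259 0.27044265] 1.3738946852336744
[-2.45 -2.77  0.84]
```

Run:
```python
from h import *
print(plan(r.get_obs()['position'],loc([.41,.202,.22],21,.02,0),21))
```

```text
[-1.37 -3.55  0.84]
```

```bash
python3 -m inch '{"linear":[[0,0,0],[0,0,0],[-0.3,-0.9,0.2],[-0.3,-0.9,0.2],[-0.3,-0.9,0.2]],"roll":[-1,-0.96,0,0,0],"claw":[-0.3,-0.3,-0.3,-0.3,-0.3]}' |head -2; python3 -m inch '{"linear":[[-0.4,-0.85,0.24],[0,0,0],[0,0,0]],"roll":[0,0,0],"claw":[-0.3,-0.3,-0.3]}'|head -2
python3 - <<'E'
from h import *
m,im=snap("w4");print(r.get_obs()['position'],yaw())
print(find("wrist","castor_yellow_center")[:2])
E
```

```text
clock: 16.65
position: [0.4718, 0.1737, 0.2321]
clock: 17.02
position: [0.4329, 0.2114, 0.2185]
[0.43335332 0.21102283 0.21860217] 21.061151907232354
[(0.55, array([0.4161, 0.2035, 0.0066]), array([317., 226.]))]
```

View pics/w4.png

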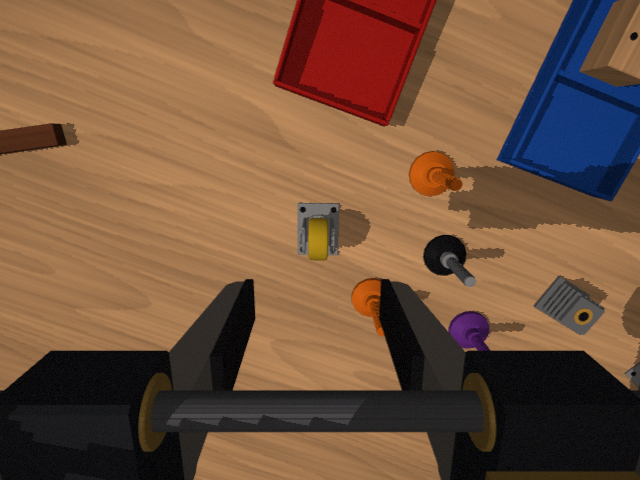

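The castor sits at (318,230), plate square to the image (far edge row 204, columns 298-339), so yaw ≈ 21° is right; black-based foot at (445,255), insert thread at (583,317).

Run:
```python
from h import *
P=ray("wrist",[[298,204],[339,204],[318,239]],.003);print(P)
e=P[0]-P[1];a=np.degrees(np.arctan2(e[1],e[0]))-90;print(a,np.linalg.norm(e))
c=loc((P[0]+P[1])/2,21,-.0275,0);print("castor",c, ray("wrist",[[318,239]],.05))
p=r.get_obs()['position'];t=[c[0],c[1],.016];print(plan(p,t,21))
print("foot base",ray("wrist",[[445,255]],.006),"thread",ray("wrist",[[583,317]],.038))
# insert top edges
```

```text
[[0.42953002 0.22882579 0.003     ]
 [0.44431851 0.19031645 0.003     ]
 [0.40246727 0.196838   0.003     ]]
21.007957088997472 0.04125128961603691
castor [0.4112508 0.199716  0.003    ] [[0.41541678 0.20201357 0.05      ]]
[-0.41  0.04  3.38]
foot base [[0.43436556 0.06793116 0.006     ]] thread [[ 0.43114763 -0.07557132  0.038     ]]
```

```bash
python3 -m inch '{"linear":[[-0.41,0.04,0.5],[0,0,0.8],[0,0,0.8],[0,0,0.8],[0,0,0.48]],"roll":[0,0,0,0,0],"claw":[-0.3,-0.3,-0.3,-0.3,-0.3]}' |head -2; python3 -m inch '{"linear":[[0,0,0],[0,0,0],[0,0,0],[0,0,0],[0,0,0]],"roll":[0,0,0,0,0],"claw":[-0.3,1,1,1,1]}' 30; python3 -m inch '{"linear":[[0,0,0],[0,0,0],[0,0,0]],"roll":[0,0,0],"claw":[1,1,1]}'
```

```text
clock: 17.75
position: [0.4101, 0.1993, 0.0131]
clock: 18.38
position: [0.4111, 0.2007, 0.0162]
ee_rot: [0.983, 0.183, 0.001, -0.0]
contact_force: [-1.6, -0.3, 6.5]
width: 0.0297
gripper_force: 30.0
clock: 18.75
position: [0.4111, 0.2008, 0.0162]
ee_rot: [0.983, 0.183, 0.001, -0.0]
contact_force: [-0.9, -0.7, 5.3]
width: 0.0296
gripper_force: 30.0
```

```bash
python3 -m inch '{"linear":[[0,0,-0.4],[0,0,-0.8],[0,0,-0.8],[0,0,-0.2],[0,0,0]],"roll":[0,0,0,1,0.96],"claw":[1,1,1,1,1]}' ;python3 - <<'E'
from h import *
p=r.get_obs()['position'];t=loc([.6245,.0135,.045],1.5,-.041,0); print(p,yaw(),t,plan(p,t,1.5))
E
```

```text
clock: 19.38
position: [0.4109, 0.2007, 0.1486]
ee_rot: [1.0, 0.011, 0.001, -0.0]
contact_force: [-0.2, -0.0, -1.7]
width: 0.0299
gripper_force: 30.0
[0.41091543 0.20072808 0.14859791] 1.2045686522102248 [0.58351405 0.01242675 0.045     ] [2.79 3.21 1.73]
```

```bash
python3 -m inch '{"linear":[[0.6,0.7,0],[0.7,0.8,0],[0.7,0.8,0],[0.79,0.91,0],[0,0,0]],"roll":[0,0,0,0,0],"claw":[1,1,1,1,1]}' |sed -n '2p;5,6p';python3 -m inch '{"linear":[[0,0,0],[0,0,0.6],[0,0,0.6],[0,0,0.3],[0,0,0]],"roll":[0,0,0,0,0],"claw":[1,1,1,1,1]}' |sed -n '2p;4p'
python3 - <<'E'
from h import *
m,im=snap("w5");p=r.get_obs()['position'];t=loc([.6245,.0135,.021],1.5,-.041,0); print(p,yaw(),t,plan(p,t,1.5))
E
```

```text
position: [0.5758, 0.0182, 0.1464]
width: 0.03
gripper_force: 30.0
position: [0.5727, 0.0225, 0.0561]
contact_force: [0.9, 0.0, -2.3]
[0.57413587 0.02208259 0.05762253] 1.5587539926437877 [0.58351405 0.01242675 0.021     ] [0.15 0.16 0.61]
```

View pics/w5.png

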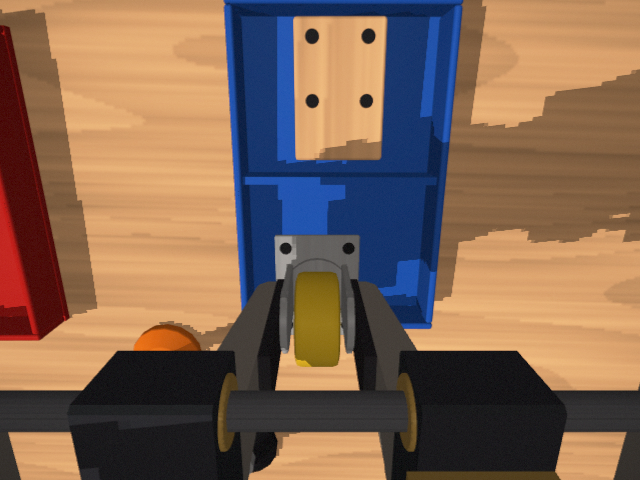

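The block lies flat in the far compartment (339,85); the castor hangs over the near one, about 9 mm short in x and left in y. Correct and lower.

```bash
python3 -m inch '{"linear":[[0.15,0.16,0],[0,0,0.25],[0,0,0.2],[0,0,0.1],[0,0,0]],"roll":[0,0,0,0,0],"claw":[1,1,1,1,1]}' |sed -n '2p;4p'; python3 -m inch '{"linear":[[0,0,0.03],[0,0,0],[0,0,0]],"roll":[0,0,0],"claw":[1,1,1]}'|sed -n '2p;4p'
```

```text
position: [0.5826, 0.0124, 0.0231]
contact_force: [-0.4, 0.9, -2.5]
position: [0.5837, 0.0121, 0.0227]
contact_force: [0.2, -0.0, -0.8]
```

```bash
python3 -m inch '{"linear":[[0,0,0.03],[0,0,0],[0,0,0]],"roll":[0,0,0],"claw":[1,1,1]}'|sed -n '2p;4p'
```

```text
position: [0.5834, 0.0121, 0.0205]
contact_force: [0.4, -0.1, -1.1]
```

```bash
python3 -m inch '{"linear":[[0,0,0.02],[0,0,0],[0,0,0]],"roll":[0,0,0],"claw":[1,1,1]}'|sed -n '2p;4p'; python3 -m inch '{"linear":[[0,0,0],[0,0,0],[0,0,0],[0,0,0],[0,0,-0.3]],"roll":[0,0,0,0,0],"claw":[0,0,0,0,0]}'; python3 -m inch '{"linear":[[0,0,-0.8],[0,0,-0.8],[0,0,-0.8],[-0.8,-0.1,-0.3],[-0.6,-0.4,0]],"roll":[0,0,0,0,0],"claw":[0,0,0,0,0.3]}'
python3 - <<'E'
from h import *
p=r.get_obs()['position'];t=loc([.434,.068,.20],1.5,.03,0);print(p,plan(p,t,1.5))
E
```

```text
position: [0.5836, 0.0121, 0.0202]
contact_force: [-3.5, 0.9, 5.4]
clock: 23.05
position: [0.582, 0.0124, 0.0365]
ee_rot: [1.0, 0.013, -0.002, -0.0]
contact_force: [-0.6, -0.8, 0.6]
width: 0.0458
gripper_force: 0.0
clock: 23.68
position: [0.4992, 0.0393, 0.203]
ee_rot: [1.0, 0.012, 0.003, 0.001]
contact_force: [-0.3, 0.7, 0.4]
width: 0.0381
gripper_force: 0.0
[0.49921551 0.03933133 0.20297461] [-0.57 -0.51  0.05]
```

```bash
python3 -m inch '{"linear":[[-0.57,-0.51,0],[0,0,0],[0,0,0]],"roll":[0,0,0],"claw":[0.1,0.1,0.1]}'|head -2
python3 - <<'E'
from h import *
m,im=snap("w6");print(r.get_obs()['position'],yaw())
print(find("wrist","foot_center"))
E
```

```text
clock: 24.05
position: [0.4646, 0.0693, 0.2005]
[0.46475612 0.06904785 0.20025548] 1.484120039644292
[(0.95, array([0.435 , 0.0711, 0.0126]), array([313., 243.])), (0.9, array([0.3655, 0.1049, 0.0073]), array([279., 306.])), (0.78, array([0.5079, 0.1155, 0.0094]), array([267., 165.])), (0.4, array([0.3665, 0.0267, 0.009 ]), array([355., 307.]))]
```

View pics/w6.png

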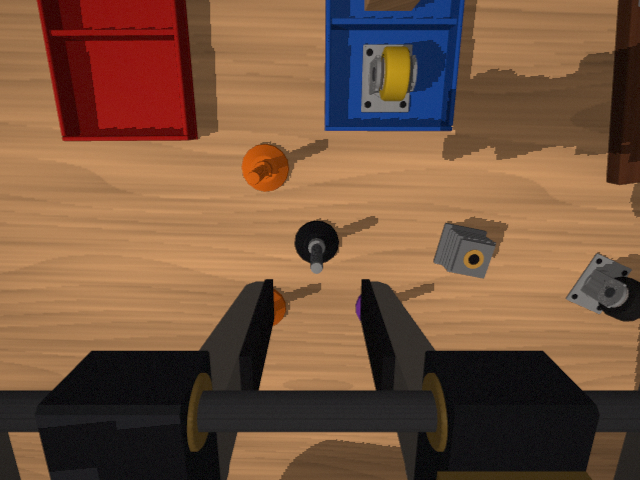

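The castor stands flat in the near blue compartment (386,77). Foot: base (317,242), stud top (316,267). Insert thread at (474,259).

Run:
```python
from h import *
print(ray("wrist",[[317,242]],.006),ray("wrist",[[316,267]],.075),"thread",ray("wrist",[[474,259]],.038))
p=r.get_obs()['position'];b=(ray("wrist",[[317,242]],.006)+ray("wrist",[[316,267]],.075))[0]/2
print(plan(p,[b[0],b[1],.045],1.5))
cams.capture("wrist")
d=cams.masks_of("wrist","insert_center")
for q in d[:2]:
    k=q['mask'].astype(np.uint8);c,_=cv2.findContours(k,0,1);c=max(c,key=cv2.contourArea)
    ap=cv2.approxPolyDP(c,3,True)[:,0];print(q['conf'],ap.tolist());print(ray("wrist",ap,.005).round(4).tolist())
```

```text
[[0.43418804 0.06748594 0.006     ]] [[0.43411646 0.06837751 0.075     ]] thread [[ 0.43147823 -0.07440794  0.038     ]]
[-0.51  0.    2.58]
0.71 [[445, 223], [434, 262], [449, 272], [483, 277], [494, 242], [484, 230]]
[[0.4558, -0.0554, 0.005], [0.4157, -0.0492, 0.005], [0.4055, -0.0654, 0.005], [0.401, -0.1003, 0.005], [0.4379, -0.1056, 0.005], [0.4498, -0.0941, 0.005]]
```

```bash
python3 -m inch '{"linear":[[-0.51,0.01,0.3],[0,0,0.8],[0,0,0.8],[0,0,0.68],[0,0,0]],"roll":[0,0,0,0,0],"claw":[0.1,0.1,0.1,0.1,0.1]}' |sed -n '2p;4p'; python3 -m inch '{"linear":[[0,0,0],[0,0,0],[0,0,0],[0,0,0],[0,0,0]],"roll":[0,0,0,0,0],"claw":[1,1,1,1,1]}' 25 |sed -n '2p;4,6p'; python3 -m inch '{"linear":[[0,0,0],[0,0,0]],"roll":[0,0],"claw":[1,1]}'|sed -n '2p;4,6p'
```

```text
position: [0.4303, 0.0682, 0.0418]
contact_force: [0.7, -0.7, 0.1]
position: [0.434, 0.0682, 0.0455]
contact_force: [-1.0, 0.5, 6.3]
width: 0.0095
gripper_force: 25.0
position: [0.434, 0.0682, 0.0455]
contact_force: [-0.8, 0.2, 6.3]
width: 0.0092
gripper_force: 25.0
```

```bash
python3 -m inch '{"linear":[[0,0,-0.3],[0,0,-0.8],[0,0,-0.8],[0,0,-0.2],[0,0,0]],"roll":[0,0,0,0,0],"claw":[1,1,1,1,1]}' |sed -n '2p;4p'
python3 - <<'E'
from h import *
p=r.get_obs()['position'];t=loc([.6102,.2365,.08],2,.041,0); print(p,yaw(),t,plan(p,t,1.5))
E
```

```text
position: [0.4331, 0.0682, 0.1702]
contact_force: [-0.3, 0.1, -0.5]
[0.43307627 0.06817699 0.17023669] 1.5081758878409977 [0.65117502 0.23793088 0.08      ] [ 3.71 -2.73  1.5 ]
```

```bash
python3 -m inch '{"linear":[[0.6,-0.45,0],[0.8,-0.6,0],[0.8,-0.6,0],[0.8,-0.6,0],[0.71,-0.48,0]],"roll":[0,0,0,0,0],"claw":[1,1,1,1,1]}' |sed -n '2p;4p';python3 -m inch '{"linear":[[0,0,0],[0,0,0.6],[0,0,0.6],[0,0,0.3],[0,0,0]],"roll":[0,0,0,0,0],"claw":[1,1,1,1,1]}' |sed -n '2p;4,5p'
python3 - <<'E'
from h import *
m,im=snap("w7");p=r.get_obs()['position'];t=loc([.6102,.2365,.052],2,.041,0); print(p,yaw(),t,plan(p,t,1.5))
E
```

```text
position: [0.6511, 0.239, 0.1663]
contact_force: [0.3, -0.6, -0.8]
position: [0.6493, 0.2371, 0.0782]
contact_force: [-0.7, -0.2, -1.5]
width: 0.0093
[0.6508173  0.2374434  0.08037096] 1.4936487477918954 [0.65117502 0.23793088 0.052     ] [ 0.01 -0.01  0.47]
```

View pics/w7.png

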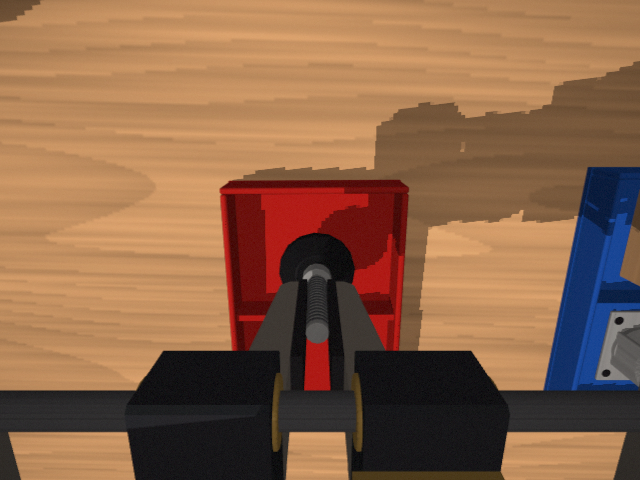

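The foot's base (317,262) hangs over the middle of the far red compartment, clear of the divider (row 305). Lower it.

```bash
python3 -m inch '{"linear":[[0,0,0.25],[0,0,0.2],[0,0,0.03],[0,0,0],[0,0,0]],"roll":[0,0,0,0,0],"claw":[1,1,1,1,1]}' |sed -n '2p;4p'; python3 -m inch '{"linear":[[0,0,0.03],[0,0,0],[0,0,0]],"roll":[0,0,0],"claw":[1,1,1]}'|sed -n '2p;4p'
```

```text
position: [0.6518, 0.2379, 0.0523]
contact_force: [-0.7, -0.1, -1.3]
position: [0.6514, 0.2378, 0.05]
contact_force: [0.1, -0.3, -0.8]
```

```bash
python3 -m inch '{"linear":[[0,0,0.02],[0,0,0],[0,0,0]],"roll":[0,0,0],"claw":[1,1,1]}'|sed -n '2p;4p'
```

```text
position: [0.6517, 0.238, 0.0496]
contact_force: [-2.3, 0.1, 5.4]
```

```bash
python3 -m inch '{"linear":[[0,0,0],[0,0,0],[0,0,0],[0,0,-0.3],[0,0,-0.8]],"roll":[0,0,0,0,0],"claw":[0.2,0.2,0.2,0.2,0.2]}'|sed -n '2p;4,5p'; python3 -m inch '{"linear":[[0,0,-0.8],[0,0,-0.6],[-0.6,0.6,0],[-0.7,0.8,0],[-0.7,0.9,0]],"roll":[0,0,0,0,0],"claw":[0.2,-0.3,-0.3,-0.3,-0.3]}' |sed -n '2p;4,5p'
python3 - <<'E'
from h import *
p=r.get_obs()['position'];t=[.4317,-.074,.17];print(p,plan(p,t,1.5))
E
```

```text
position: [0.6493, 0.2374, 0.1132]
contact_force: [0.6, 0.4, -0.2]
width: 0.0368
position: [0.5385, 0.1014, 0.2003]
contact_force: [-0.4, -1.2, 1.2]
width: 0.06
[0.53851649 0.1013508  0.20029308] [-1.86  2.87  0.5 ]
```

```bash
python3 -m inch '{"linear":[[-0.5,0.8,0],[-0.5,0.8,0],[-0.5,0.8,0],[-0.36,0.47,0],[0,0,0]],"roll":[0,0,0,0,1]
,"claw":[-0.3,-0.3,-0.3,-0.3,-0.3]}'|sed -n '2p'; python3 -m inch '{"linear":[[0,0,0],[0,0,0]],"roll":[0.03,0],"claw":[-0.3,-0.3]}' |sed -n '2p'
python3 - <<'E'
from h import *
m,im=snap("w8");p=r.get_obs()['position'];print(p,yaw(),plan(p,[.4317,-.074,.014],-8.8))
print(find("wrist","insert_center")[:2])
d=cams.masks_of("wrist","insert_center")[0]
k=d['mask'].astype(np.uint8);c,_=cv2.findContours(k,0,1);c=max(c,key=cv2.contourArea)
ap=cv2.approxPolyDP(c,3,True)[:,0];print(ap.tolist());print(ray("wrist",ap,.005,m).round(4).tolist())
E
```

```text
position: [0.4317, -0.0746, 0.2002]
position: [0.4327, -0.0725, 0.1994]
[ 0.43259342 -0.07236005  0.19917552] -8.618346315485539 [-0.01  0.03  3.09]
[(0.83, array([ 0.4394, -0.0702,  0.0349]), array([313., 212.]))]
[[297, 189], [297, 236], [336, 238], [339, 192]]
[[0.4566, -0.0577, 0.005], [0.4112, -0.0501, 0.005], [0.4035, -0.0874, 0.005], [0.4479, -0.0963, 0.005]]
```

View pics/w8.png

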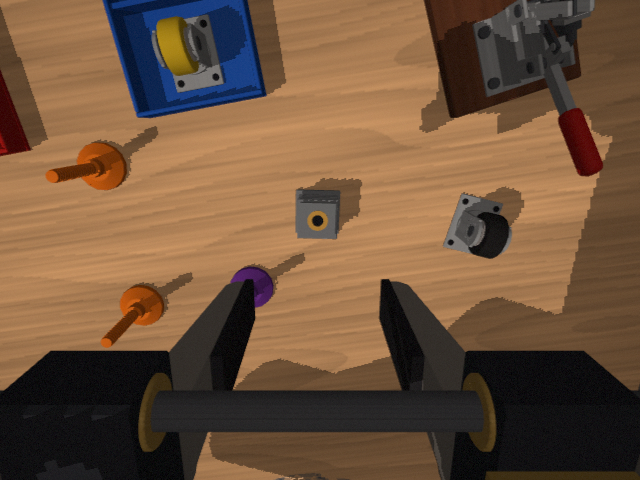

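The insert (318,213) is square between the open fingers, thread at (317,220); purple foot and black castor are clear of the fingers. Descend and grip.

```bash
python3 -m inch '{"linear":[[0,0.03,0.7],[0,0,0.8],[0,0,0.8],[0,0,0.78],[0,0,0]],"roll":[0,0,0,0,0],"claw":[-0.3,-0.3,-0.3,-0.3,-0.3]}' |sed -n '2p;4p'; python3 -m inch '{"linear":[[0,0,0],[0,0,0],[0,0,0],[0,0,0],[0,0,0]],"roll":[0,0,0,0,0],"claw":[1,1,1,1,1]}' 20 |sed -n '2p;4,6p'; python3 -m inch '{"linear":[[0,0,0],[0,0,0]],"roll":[0,0],"claw":[1,1]}'|sed -n '2p;4,6p'
```

```text
position: [0.4287, -0.0726, 0.0109]
contact_force: [-0.2, 0.8, -0.3]
position: [0.4337, -0.0751, 0.0159]
contact_force: [-0.5, -0.7, 8.2]
width: 0.0364
gripper_force: 20.0
position: [0.4338, -0.0751, 0.0159]
contact_force: [-0.5, 1.7, 6.5]
width: 0.0354
gripper_force: 20.0
```

```bash
python3 -m inch '{"linear":[[0,0,-0.3],[0,0,-0.8],[0,0,-0.8],[0,0,-0.6],[0,0,0]],"roll":[0,0,0,-1,-0.06],"claw":[1,1,1,1,1]}' |sed -n '2p;4,6p'
python3 - <<'E'
from h import *
p=r.get_obs()['position'];t=loc([.6102,.2365,.06],2,-.041,0); print(p,yaw(),t,plan(p,t,2))
E
```

```text
position: [0.4343, -0.0755, 0.1677]
contact_force: [-0.6, 0.1, -0.7]
width: 0.0362
gripper_force: 20.0
[ 0.43434063 -0.07550419  0.16769956] 1.8359937834310656 [0.56922498 0.23506912 0.06      ] [ 2.43 -5.09  1.79]
```

```bash
python3 -m inch '{"linear":[[0.3,-0.6,0],[0.4,-0.85,0],[0.4,-0.85,0],[0.4,-0.85,0],[0.4,-0.85,0]],"roll":[0,0,0,0,0],"claw":[1,1,1,1,1]}' |sed -n '2p;4p';python3 -m inch '{"linear":[[0.4,-0.8,0],[0.13,-0.29,0],[0,0,0.6],[0,0,0.6],[0,0,0.4]],"roll":[0,0,0,0,0],"claw":[1,1,1,1,1]}' |sed -n '2p;4,6p'; python3 -m inch '{"linear":[[0,0,0],[0,0,0]],"roll":[0,0],"claw":[1,1]}' |sed -n '2p;4,6p'
python3 - <<'E'
from h import *
m,im=snap("w9");p=r.get_obs()['position'];t=loc([.6102,.2365,.022],2,-.041,0); print(p,yaw(),t,plan(p,t,2))
E
```

```text
position: [0.538, 0.1708, 0.1624]
contact_force: [0.5, 0.1, -0.2]
position: [0.5658, 0.235, 0.0641]
contact_force: [0.1, -0.2, -0.3]
width: 0.0362
gripper_force: 20.0
position: [0.5684, 0.2355, 0.0684]
contact_force: [0.9, -0.0, -0.2]
width: 0.0362
gripper_force: 20.0
[0.56895024 0.2355699  0.06912227] 1.77859512443166 [0.56922498 0.23506912 0.022     ] [0.   0.01 0.79]
```

View pics/w9.png

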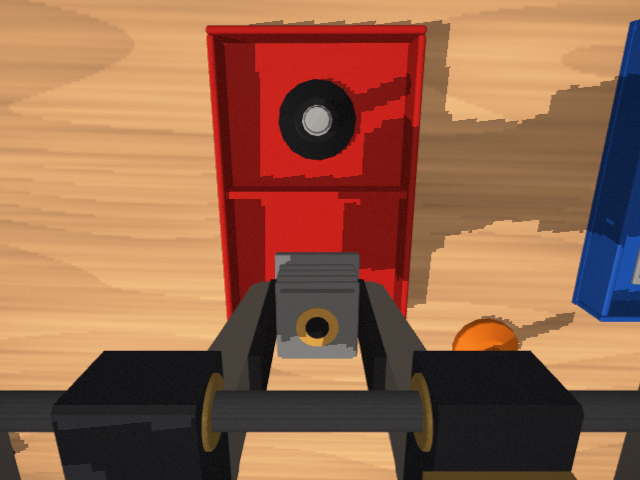

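The foot stands upright in the far compartment (317,118); the insert (317,300) hangs over the near one. Lower it.

```bash
python3 -m inch '{"linear":[[0,0,0.35],[0,0,0.3],[0,0,0.12],[0,0,0],[0,0,0]],"roll":[0,0,0,0,0],"claw":[1,1,1,1,1]}' |sed -n '2p;4p'; python3 -m inch '{"linear":[[0,0,0.03],[0,0,0],[0,0,0]],"roll":[0,0,0],"claw":[1,1,1]}'|sed -n '2p;4p'
```

```text
position: [0.5682, 0.2355, 0.0216]
contact_force: [1.3, -0.8, -0.5]
position: [0.5681, 0.2354, 0.0199]
contact_force: [-0.7, -0.5, -0.5]
```

```bash
python3 -m inch '{"linear":[[0,0,0.02],[0,0,0],[0,0,0]],"roll":[0,0,0],"claw":[1,1,1]}'|sed -n '2p;4p'
```

```text
position: [0.5684, 0.2355, 0.0196]
contact_force: [-2.2, -0.6, 6.6]
```

Contact. Release, retreat and check everything.

```bash
python3 -m inch '{"linear":[[0,0,0],[0,0,0],[0,0,0],[0,0,0],[0,0,-0.3]],"roll":[0,0,0,0,0],"claw":[-0.05,-0.05,-0.05,-0.05,-0.05]}'|sed -n '2p;4,5p'; python3 -m inch '{"linear":[[0,0,-0.8],[0,0,-0.8],[0,0,-0.8],[-0.8,0,-0.8],[-0.8,0,0]],"roll":[0,0,0,0,0],"claw":[-0.05,0,0,0,0]}' |sed -n '2p;4,5p';python3 -m inch '{"linear":[[-0.8,0,0],[-0.5,0,0],[0,0,0],[0,0,0]],"roll":[0,0,0,0],"claw":[0,0,0,0]}' |sed -n '1,2p;4,5p'
python3 - <<'E'
from h import *
im=cams.capture("scene");cv2.imwrite("pics/end.png",cv2.resize(im[130:,60:500],(740,588))[:,:,::-1])
print(find("scene","castor_black_center")[:1])
E
```

```text
position: [0.5666, 0.2351, 0.0358]
contact_force: [0.4, 0.3, 1.4]
width: 0.0483
position: [0.478, 0.2331, 0.2312]
contact_force: [-0.2, 0.8, 1.1]
width: 0.0458
clock: 38.12
position: [0.399, 0.2301, 0.226]
contact_force: [-0.7, 0.7, 0.7]
width: 0.046
[(0.63, array([ 0.4019, -0.2071,  0.0248]), array([312., 220.]))]
```

View pics/end.png

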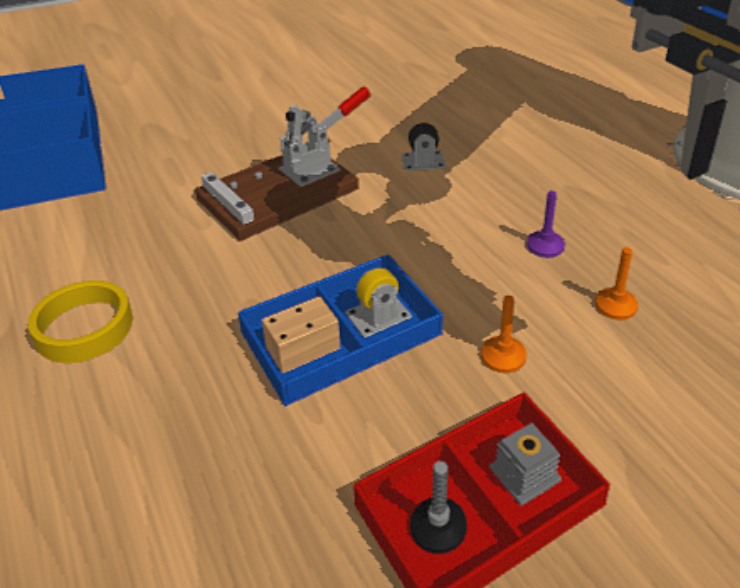

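The picture shows the block (300,333) and yellow castor (378,300) flat in the blue tray, and the foot (438,520) and insert (528,462) flat in the red one. The clamp is open (350,100), the black castor (424,148) has not moved, and the robot is clear.

```bash
python3 -c "
from rig import ticket
print(ticket.hand_in())"
```

```text
the job is handed in; nothing more can be done
None
```

Both leg kits are in their trays, the clamp is open, the black castor has not moved, and the job is handed in; the hand-in returned no verdict.

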